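Weigh two bottles against each other and set out the heavier

TASK

Two rinse bottles that look alike lean in the slanted rest. Take them out and stand them upright, one on each pan of the balance, let go and let it settle to see which is heavier (fuller). Then stand the heavier one (either, if they weigh all but the same) upright in the shallow steel tray and leave the lighter one standing on its pan; do not knock over a bottle or disturb the other things on the worktop.

Things in the scene. Friction and masses are not known exactly. Their poses are not given: they have to be found in the camera images.
- bottle_rest: fixed slanted aluminium rest, 212 mm wide, two bays 105 mm apart along its y. Origin on the worktop; front (-x) faces roughly the robot. A bottle stands on the sloping ledge of each bay, cap leaning to the front, axis 26 degrees from vertical; foot's centre at x 0, y +-52.5, z 34 mm. Caps and shoulders stick out above; 20 mm fins beside the bottles, which lift straight up and out.
- bottle_p_center (a point): centre (on the axis, half-way up) of a white bottle, 61 mm across, 150 mm tall, shoulder from 110 mm, ribbed screw cap 34 mm across from 129 mm to the top. z axis: from foot to cap; cap's middle 65 mm along +z, foot 75 mm along -z. Twin of the other bottle; weighs 0.14 to 0.30 kg, only the balance tells which is heavier. Starts leaning in a bay of the rest. Grip it by the cap or the body.
- bottle_q_center (a point): centre (on the axis, half-way up) of a white bottle, 61 mm across, 150 mm tall, shoulder from 110 mm, ribbed screw cap 34 mm across from 129 mm to the top. z axis: from foot to cap; cap's middle 65 mm along +z, foot 75 mm along -z. Twin of the other bottle; weighs 0.14 to 0.30 kg, only the balance tells which is heavier. Starts leaning in a bay of the rest. Grip it by the cap or the body.
- bottle_p: the same bottle as bottle_p_center; origin at the centre of its foot, z along its axis to the cap
- bottle_q: the same bottle as bottle_q_center; origin at the centre of its foot, z along its axis to the cap
- balance: fixed grey two-pan balance, housing 120 x 300 x 54 mm, long side along its y; origin on the worktop at the middle of the housing. In its middle stands a white scale plate 116 mm high with a dark needle before it.
- pan_left_top (a point): centre of the upper face of the pan at the balance's +y end: a level steel disc 116 mm across with a rim under 2 mm high, 80 mm above the worktop when balanced. Pans are 210 mm apart, go up and down by up to 12.5 mm and always stay level.
- pan_right_top (a point): the same for the pan at the balance's -y end
- beam (a joint): tilt of the hidden beam, rad; stops at -0.12 and +0.12, 0 = balanced or empty. Positive: left pan (+y) up, right pan (-y) down, so the load on the right is heavier; negative: the left is heavier. A spring centres it: about 0.03 rad for each 10 g of difference, up to the stops; it settles within 1.5 s. With a bottle on one pan only it lies at its stop.
- tray: fixed shallow stainless tray, 120 (x) x 190 (y) x 16 mm high outside, walls and floor 2 mm; origin under its centre on the worktop. Empty at the start. Behind it stands a centrifuge (front face at world x = 0.51 m, y from -0.05 to 0.23 m, 330 mm high or more with its lid up) between the rest and the balance: carry the bottles round its front.
- tape_short: bystander: roll of surgical tape standing on end, 33 mm across, 50 mm high; origin at the centre of its underside
- tape_long: bystander: roll of surgical tape standing on end, 33 mm across, 60 mm high; origin at the centre of its underside

How it is judged:
By the outcome, as a careful person would: the job done as asked, in the order asked, and still so for the second after the job is handed in, with the robot touching nothing.
It also fails if it takes over 72 s, if anything falls off the work surface, if the arm or the gripper's body presses on something with over 40 N, if the wrist force passes 120 N, or if a joint passes its speed limit or range.

ROBOT

A 6-joint arm with a two-finger parallel gripper is mounted at the origin on a cart in front of the work surface, level with it; the furniture and walls round the work are solid. World frame = base frame: x ahead of the robot, y to its left, z up, the work surface at z = 0. Lengths are in m, angles in rad, forces in N, time in s.
With the tool pointing down it reaches from about 0.375 to 0.9 m from the base axis. Payload 3.1 kg.
Tool frame: the origin (TCP) lies where the fingers leave the gripper's body, on its centre line; the fingertips stand 73 mm ahead of it and the grasp point (between the pads) lies 54 mm ahead of it; z points along the fingers, y is the line along which they close (so a half turn about z gives the same grasp; the last joint's range is limited). The gripper opens to 85 mm and grips with 20 to 120 N. Pads are 22 mm wide; open, the fingers measure 114 mm over their backs; the gripper's body (76 mm by 85 mm) begins 54 mm behind the grasp point. The pads swing forward as they close: fully open they stand 13 mm farther back than shut.
Start: joints at [1.117, 0.527, 1.433, -0, 1.181, -0.178], TCP at [0.17, 0.601, 0.304] pointing down, gripper open.
Joint ranges: [-3.08, 3.08], [-0.75, 2.2], [0.22, 2.44], [-1.43, 4.57], [0, 2.65], [-2.85, 2.85]. Speed limits (rad/s): [2.79, 2.79, 3.14, 3.14, 3.14, 3.14].

INTERFACE

Orientations are given as a unit quaternion [x, y, z, w].
In Python, from station import manip gives the robot as it stands.
- The arm moves only by the shell command python3 -m crank 'ROWS' [FORCE]. ROWS is JSON, a list of rows, each an object with "dp": the shift along the tool's x, y, z normalised to -1 to 1, where 1 is 50 cm, a list of three; "delta_rot": the turn, a rotation vector about the tool's x, y, z normalised to -1 to 1, where 1 is 2 pi rad, a list of three; "fingers": the opening, from -1 (shut) to 1 (fully open). A call has 1 to 12 rows; each row shifts and turns the commanded pose from where the row before left it, along the tool's axes as they then stand; what a row does not reach is not made up. A row lasts 1/12 s, in which the tool goes at most 41.7 mm and 7.16 degrees, less where a joint would pass 70% of its speed; a pose out of reach is approached as far as the arm can. A call with a number of a shift or a turn outside -1 to 1 is refused whole. A call with a gripper value outside its range is refused whole. The fingers move at their own pace and stop on an object; FORCE is the grip in N (left out, the last holds). Time passes only in rows, so rows that do not move let the fingers close. It gives the time, the measured TCP pose, the force, the opening and the grip force at its end, in the units of the state.
- manip.sense(): the state, without advancing time (a new reading comes with each control period).
- manip.snapshot(name): name is "scene" or "side" or "wrist"; returns (picture, depth): 420x560x3 uint8, red, green, blue; 420x560 float32, m along the optical axis (not along the pixel's ray), 0 where there is no reading.
- manip.camera_model(name): a dict with "fx", "fy", "cx", "cy" (pixels), "k1" (the pictures are not rectified: a ray, as slopes to the right and down, at radius r is drawn at 1 + k1 r^2 times it, then the intrinsics apply), "origin" and "attitude" of the camera in the world. Camera axes: x right, y up, looking along -z (the intrinsics and any distortion apply to the point x, -y, -z); pixel columns grow to the right and rows downward; lengths in m; the calibration is good to about 2 mm. A picture is of the moment at which its call begins: read the wrist's pose just before it. camera_model takes no time and is no camera call; for the wrist camera it gives the pose at the moment of the call.
- manip.sign_off(): hands the job in; it is judged then, once.
The state is a dict: "t": time; "q": joint angles; "qd": joint speeds; "tau": joint torques, N m; "tcp_pos": TCP position; "tool_rot": TCP orientation; "force": force on the tool from outside, world axes, zero at the start; "ft_torque": the same for the moment, N m; "finger_gap": opening from 0.0 (shut) to 1.0 (fully open); "gripper_force": force on a finger pad.
Only numpy, scipy, OpenCV 4.12 (cv2) and the standard library are available. Lean on these libraries where they do the work, as an engineer would, in place of code of your own. Each camera call takes 0.05 s, during which the arm holds its last target. There are 200 camera calls.

## Working session

There is one attempt and no reset: what is moved stays moved. The work goes in short steps, Python scripts to look and compute and a shell command to move; the robot and the scene stay as the last step left them, time stands still between calls to the robot, and variables do not carry over. Pictures are saved under pics/ and viewed, at most 10 in all, crops included, and the job is handed in when it is done.

```bash
ls; mkdir -p pics; python3 - <<'E'
from station import manip
import cv2,numpy as np
s=manip.sense();print(s['t'],s['tcp_pos'],s['tool_rot'],s['finger_gap'])
for n in("scene","side"):
    p,d=manip.snapshot(n);cv2.imwrite(f"pics/{n}0.png",p[:,:,::-1]);np.savez(f"pics/{n}0.npz",p=p,d=d)
    print(n,manip.camera_model(n))
E
```

```text
pics
0.0 [0.16992792 0.60085981 0.30292548] [ 1.37456085e-01  9.90507239e-01 -1.06079246e-03 -3.30250010e-04] 1.000553180451446
scene {'fx': 428.37620986620914, 'fy': 428.37620986620914, 'cx': 284.79439865851964, 'cy': 215.11606046670562, 'k1': 0.001340867876716786, 'origin': array([-0.4538715 , -0.57159324,  0.69106602]), 'attitude': array([ 0.45487161, -0.24951247, -0.42713092,  0.74053665])}
side {'fx': 468.0919447321483, 'fy': 468.0919447321483, 'cx': 276.0801291108076, 'cy': 211.7969643082049, 'k1': 0.021745189868610355, 'origin': array([-0.06984615,  1.05322725,  0.52912175]), 'attitude': array([-0.16353703,  0.54724877,  0.79142507, -0.21776314])}
```

View pics/scene0.png

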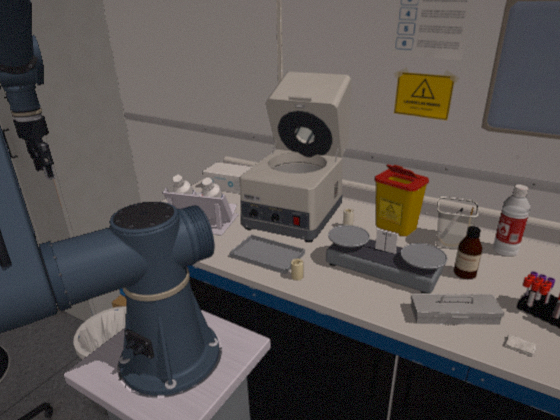

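View pics/side0.png

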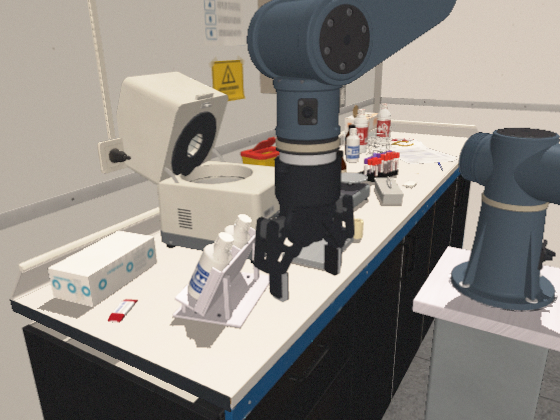

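Scene view: the bottles lean in the rest, with caps at about (180,184) and (208,186). The tray is at (268,252), the tapes at (297,268) and (348,216), and the pans at (350,238) and (422,257). In the side view the caps are at (224,242) and (243,224).

```bash
cat > h.py <<'E'
import numpy as np,cv2
from station import manip
from scipy.spatial.transform import Rotation as R
def cloud(d,m):
    K=np.array([[m['fx'],0,m['cx']],[0,m['fy'],m['cy']],[0,0,1]])
    v,u=np.mgrid[:d.shape[0],:d.shape[1]]
    n=cv2.undistortPoints(np.stack([u,v],-1).reshape(-1,1,2).astype(np.float64),K,np.array([m['k1'],0,0,0.])).reshape(d.shape+(2,))
    P=np.stack([n[...,0]*d,-n[...,1]*d,-d],-1)
    W=R.from_quat(m['attitude']).apply(P.reshape(-1,3)).reshape(P.shape)+m['origin']
    W[d<=0]=np.nan
    return W
def shift(p,target,rot=None):
    """world target tcp -> dp units in the tool frame"""
    s=manip.sense();return R.from_quat(s['tool_rot']).inv().apply(np.array(target)-s['tcp_pos'])/0.5
E
python3 - <<'E'
from h import *
W={}
for n in("scene","side"):
    z=np.load(f"pics/{n}0.npz");W[n]=cloud(z['d'],manip.camera_model(n))
def at(n,u,v): print(n,u,v,np.round(W[n][v,u],3))
for u,v in((180,184),(208,186),(268,252),(297,268),(297,262),(348,216),(348,211),(350,238),(422,257),(385,240)):at("scene",u,v)
for u,v in((224,242),(243,220),(243,224),(226,238),(205,285)):at("side",u,v)
# pans
P=W["scene"].reshape(-1,3)
sel=P[(abs(P[:,2]-0.08)<.006)&(P[:,0]>.3)&(P[:,0]<.75)&(P[:,1]<.1)&(P[:,1]>-.45)]
H,xe,ye=np.histogram2d(sel[:,0],sel[:,1],bins=[np.arange(.3,.76,.03),np.arange(-.45,.1,.03)])
print(xe[:-1].round(2));print(ye[:-1].round(2));print(H.astype(int))
# map of heights
def hm(P,x0,x1,y0,y1,st=.02):
    xs=np.arange(x0,x1,st);ys=np.arange(y1,y0,-st)
    print('y\\x',[int(round(x*100)) for x in xs])
    for y in ys:
        r=[]
        for x in xs:
            s=P[(P[:,0]>=x)&(P[:,0]<x+st)&(P[:,1]>=y)&(P[:,1]<y+st),2]
            r.append('%4d'%round(1000*np.nanmax(s)) if len(s) else '   .')
        print('%3d'%round(y*100),''.join(r))
A=np.vstack([P,W["side"].reshape(-1,3)]);A=A[np.isfinite(A[:,0])&(A[:,2]<.35)]
hm(A,.3,.76,-.4,.56)
E
```

```text
scene 180 184 [0.459 0.375 0.15 ]
scene 208 186 [0.482 0.277 0.154]
scene 268 252 [0.447 0.037 0.003]
scene 297 268 [ 0.369 -0.106  0.04 ]
scene 297 262 [ 0.393 -0.093  0.041]
scene 348 216 [ 0.698 -0.111  0.046]
scene 348 211 [ 0.721 -0.101  0.052]
scene 350 238 [ 0.518 -0.192  0.08 ]
scene 422 257 [ 0.516 -0.392  0.081]
scene 385 240 [ 0.54  -0.285  0.089]
side 224 242 [0.458 0.403 0.161]
side 243 220 [0.485 0.3   0.166]
side 243 224 [0.483 0.303 0.158]
side 226 238 [0.459 0.394 0.166]
side 205 285 [0.474 0.448 0.084]
[0.3  0.33 0.36 0.39 0.42 0.45 0.48 0.51 0.54 0.57 0.6  0.63 0.66 0.69
 0.72]
[-0.45 -0.42 -0.39 -0.36 -0.33 -0.3  -0.27 -0.24 -0.21 -0.18 -0.15 -0.12
 -0.09 -0.06 -0.03 -0.    0.03  0.06]
[[ 0  0  0  0  0  0  0  0  0  0  0  0  0  0  0  0  0  0]
 [ 0  0  0  0  0  0  0  0  0  0  0  0  0  0  0  0  0  0]
 [ 0  0  0  0  0  0  0  0  0  0  0  0  0  0  0  0  0  0]
 [ 0  0  0  0  0  0  0  0  0  0  0  0  0  0  0  0  0  0]
 [ 0  0  0  0  0  0  0  0  0  0  0  0  0  0  0  0  0  0]
 [ 1 30 27  0  0  0  0  0 22 19  0  0  0  0  0  0  0  0]
 [56 81 82 41  0  0  0 42 61 57 29  0  0  0
[... 4523 characters left out ...]
.   .   .   . 178 226
-26    3   2   3   1   1   2   2   2  54  57  56 117 102  56   .   .   .   .   .   . 173 178 225
-28    1   2   2   2   4   2   3   2  57  55  56 118 116   .   .   .   .   .   .  -2 177 177 219
-30    2   2   2   3   2   2   1   2  55  57  56 114 116   .   .   .   .   .   2   1 176 178 217
-32    2   2   2   2   2   2   1   3  56  57  56 116 115  56  54   .   .   .  -1   2 170 177 178
-34    3   3   2   3   2   2   2   2  56  56  82  82  82  55   .   .   .   .   .   .   2   1   2
-36    3   2   2   2   3   2   3   2  55  82  81  82  84  81   .   .   .   .   .   .   .   1   3
-38    3   2   2   2   2   2   2   2  82  81  82  81  83  81  82   .   .   .   .   . 121 123 122
```

```bash
cat > fit0.py <<'E'
from h import *
from scipy.optimize import least_squares
W=[]
for n in("scene","side"):
    z=np.load(f"pics/{n}0.npz");w=cloud(z['d'],manip.camera_model(n)).reshape(-1,3);W.append(w[np.isfinite(w[:,0])])
A=np.vstack(W)
prof=np.array([[0,30.5],[110,30.5],[129,17],[150,17]])/1000
def sd(P,foot,ax):
    t=(P-foot)@ax;r=np.linalg.norm(P-foot-np.outer(t,ax),axis=1)
    side=r-np.interp(t,prof[:,0],prof[:,1]);top=t-.150
    return np.where(top>0,np.maximum(side,top),np.maximum(side,top))
def feet(p):
    c,s=np.cos(p[2]),np.sin(p[2]);ax=np.array([-np.sin(np.radians(26))*c,-np.sin(np.radians(26))*s,np.cos(np.radians(26))])
    return [np.array([p[0]-y*s,p[1]+y*c,.034]) for y in(.0525,-.0525)],ax
for name,C in(("both",A),("scene",W[0]),("side",W[1])):
    C=C[(C[:,2]>.128)&(C[:,0]>.4)&(C[:,0]<.53)&(C[:,1]>.23)&(C[:,1]<.46)]
    def f(p):
        F,ax=feet(p);return np.min(np.abs([sd(C,q,ax) for q in F]),0)
    r=least_squares(f,[.52,.36,.25],loss='soft_l1',f_scale=.003)
    F,ax=feet(r.x);print(name,len(C),r.x.round(4),np.median(f(r.x)).round(4),[(q+.147*ax).round(4) for q in F],ax.round(3))
P=W[0]
for y0 in(-.185,-.39):
    s=P[(abs(P[:,2]-.081)<.004)&(P[:,0]>.42)&(P[:,0]<.62)&(abs(P[:,1]-y0)<.085)]
    g=least_squares(lambda q:np.maximum(np.hypot(s[:,0]-q[0],s[:,1]-q[1])-.058,0)*3,[.53,y0]).x
    print('pan',g.round(4),cv2.minEnclosingCircle(s[:,:2].astype(np.float32)),s[:,2].mean())
s=P[(P[:,2]>.01)&(P[:,2]<.02)&(P[:,0]>.33)&(P[:,0]<.52)&(P[:,1]>-.09)&(P[:,1]<.15)]
print('tray',cv2.minAreaRect(s[:,:2].astype(np.float32)*1000))
E
python3 fit0.py
```

```text
both 1369 [0.5422 0.3522 0.2452] 0.0022 [array([0.467 , 0.3875, 0.1661]), array([0.4925, 0.2856, 0.1661])] [-0.425 -0.106  0.899]
scene 397 [0.5398 0.358  0.2612] 0.0021 [array([0.464 , 0.3921, 0.1661]), array([0.4911, 0.2907, 0.1661])] [-0.424 -0.113  0.899]
side 972 [0.5418 0.3504 0.2365] 0.002 [array([0.4668, 0.3863, 0.1661]), array([0.4914, 0.2843, 0.1661])] [-0.426 -0.103  0.899]
pan [ 0.5309 -0.1884] ((0.5277199745178223, -0.1967993676662445), 0.07293708622455597) 0.07940880247603925
pan [ 0.5363 -0.3946] ((0.5587576031684875, -0.39222171902656555), 0.08927734941244125) 0.07933245466482844
tray ((442.8666687011719, 20.39349365234375), (221.81549072265625, 149.40553283691406), 88.89480590820312)
```

```bash
cat >> h.py <<'E'
def plan(pos,Rt=None,off=None):
    """turn in place first (rotvec units, tool frame), then shift (units, in the new tool frame)"""
    s=manip.sense();R0=R.from_quat(s['tool_rot']);Rt=R0 if Rt is None else Rt
    rv=(R0.inv()*Rt).as_rotvec();dp=Rt.inv().apply(np.array(pos)-s['tcp_pos'])
    print('t',round(s['t'],2),'turn',(rv/2/np.pi).round(4),'minrows',round(np.degrees(np.linalg.norm(rv))/7.16,1),'| dp',(dp/.5).round(4),'minrows',round(np.linalg.norm(dp)/.0417,1))
def tool(ax,y):
    z=-np.array(ax)/np.linalg.norm(ax);y=np.array(y,float);y-=z*(y@z);y/=np.linalg.norm(y)
    return R.from_matrix(np.stack([np.cross(y,z),y,z],1))
E
python3 - <<'E'
from h import *
yaw=.245;c,s=np.cos(yaw),np.sin(yaw);S,C=np.sin(np.radians(26)),np.cos(np.radians(26))
ax=np.array([-S*c,-S*s,C]);Rt=tool(ax,[-s,c,0])
cap=np.array([.492,.287,.1661]);print(cap+.15*ax)
plan(cap+.15*ax,Rt)
# joint pan fit
z=np.load("pics/scene0.npz");P=cloud(z['d'],manip.camera_model("scene")).reshape(-1,3)
from scipy.optimize import least_squares
s=P[(abs(P[:,2]-.080)<.004)&(P[:,0]>.44)&(P[:,0]<.61)&(P[:,1]>-.47)&(P[:,1]<-.11)]
def f(q):
    d=[np.hypot(s[:,0]-q[0]+k*.105*np.sin(q[2]),s[:,1]-q[1]-k*.105*np.cos(q[2])) for k in(1,-1)]
    return np.maximum(np.min(d,0)-.059,0)
best=least_squares(f,[.53,-.29,0],loss='soft_l1',f_scale=.003)
print(best.x,best.cost);q=best.x
for k in(1,-1):print('pan',q[0]-k*.105*np.sin(q[2]),q[1]+k*.105*np.cos(q[2]))
for k in(1,-1):
    g=s[(s[:,1]-q[1])*k>.045];print(np.percentile(g[:,0],[1,99]),np.percentile(g[:,1],[1,99]))
E
```

```text
[0.42820797 0.27105055 0.30091911]
t 0.1 turn [-0.0191 -0.0707 -0.0814] minrows 5.5 | dp [-0.3048 -0.7653  0.1533] minrows 10.0
[ 0.53102291 -0.28814198 -0.00117811] 0.005551280412352134
pan 0.5311466096386847 -0.18314204815124985
pan 0.5308992070934885 -0.3931419024178198
[0.47319178 0.58550754] [-0.23628309 -0.12768068]
[0.47270952 0.58774951] [-0.44851253 -0.33669195]
```

```bash
python3 -m crank '[{"dp":[0,0,0],"delta_rot":[-0.0032,-0.0118,-0.0136],"fingers":1},{"dp":[0,0,0],"delta_rot":[-0.0032,-0.0118,-0.0136],"fingers":1},{"dp":[0,0,0],"delta_rot":[-0.0032,-0.0118,-0.0136],"fingers":1},{"dp":[0,0,0],"delta_rot":[-0.0032,-0.0118,-0.0136],"fingers":1},{"dp":[0,0,0],"delta_rot":[-0.0032,-0.0118,-0.0136],"fingers":1},{"dp":[0,0,0],"delta_rot":[-0.0032,-0.0118,-0.0136],"fingers":1}]' 80
python3 -m crank '[{"dp":[-0.0254,-0.0638,0.0128],"delta_rot":[0,0,0],"fingers":1},{"dp":[-0.0254,-0.0638,0.0128],"delta_rot":[0,0,0],"fingers":1},{"dp":[-0.0254,-0.0638,0.0128],"delta_rot":[0,0,0],"fingers":1},{"dp":[-0.0254,-0.0638,0.0128],"delta_rot":[0,0,0],"fingers":1},{"dp":[-0.0254,-0.0638,0.0128],"delta_rot":[0,0,0],"fingers":1},{"dp":[-0.0254,-0.0638,0.0128],"delta_rot":[0,0,0],"fingers":1},{"dp":[-0.0254,-0.0638,0.0128],"delta_rot":[0,0,0],"fingers":1},{"dp":[-0.0254,-0.0638,0.0128],"delta_rot":[0,0,0],"fingers":1},{"dp":[-0.0254,-0.0638,0.0128],"delta_rot":[0,0,0],"fingers":1},{"dp":[-0.0254,-0.0638,0.0128],"delta_rot":[0,0,0],"fingers":1},{"dp":[-0.0254,-0.0638,0.0128],"delta_rot":[0,0,0],"fingers":1},{"dp":[-0.0254,-0.0638,0.0128],"delta_rot":[0,0,0],"fingers":1}]'
cat > g.py <<'E'
from h import *
import sys
p,d=manip.snapshot("wrist");m=manip.camera_model("wrist")
cv2.imwrite(f"pics/{sys.argv[1]}.png",p[:,:,::-1]);W=cloud(d,m).reshape(-1,3)
np.savez(f"pics/{sys.argv[1]}.npz",p=p,d=d,W=W);print(m['origin'],manip.sense()['tcp_pos'],manip.sense()['t'])
E
python3 g.py w1
```

```text
t: 0.6
tcp_pos: [0.1698, 0.6014, 0.3037]
tool_rot: [-0.122, 0.966, 0.029, 0.226]
force: [0.2, -0.1, 0.6]
finger_gap: 1.002
gripper_force: 0.0
t: 1.6
tcp_pos: [0.4296, 0.2702, 0.3012]
tool_rot: [-0.12, 0.967, 0.028, 0.224]
force: [-0.7, 1.0, -0.4]
finger_gap: 1.004
gripper_force: 0.0
[0.33388975 0.24365729 0.32961371] [0.43389855 0.26669871 0.30161295] 1.65
```

View pics/w1.png

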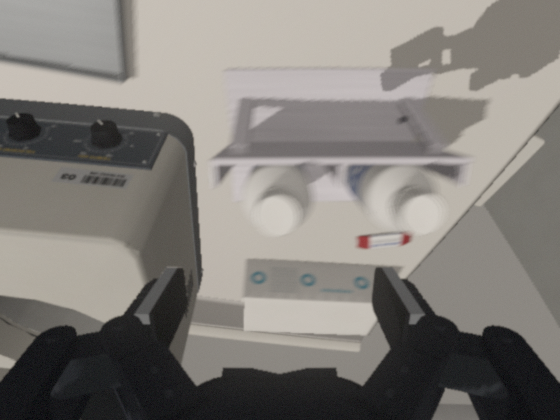

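The wrist view shows the two caps at about (277,212) and (418,212), with the near one centred between the fingers (column 280). The arm was still settling, so I'll retake the picture and fit from it.

```bash
python3 g.py w2; cat > fit1.py <<'E'
exec(open('fit0.py').read().split("for name,C")[0])
import sys
C=np.load("pics/w2.npz")['W'];C=C[np.isfinite(C[:,0])]
C=C[(C[:,2]>.128)&(C[:,0]>.4)&(C[:,0]<.54)&(C[:,1]>.23)&(C[:,1]<.46)&((C[:,2]>.15)|True)]
def f(p):
    F,ax=feet(p);return np.min(np.abs([sd(C,q,ax) for q in F]),0)
r=least_squares(f,[.54,.355,.25],loss='soft_l1',f_scale=.002)
F,ax=feet(r.x);print(len(C),r.x.round(4),np.median(f(r.x)).round(4),[(q+.147*ax).round(4) for q in F],ax.round(3))
c,s=np.cos(r.x[2]),np.sin(r.x[2]);Rt=tool(ax,[-s,c,0])
q=F[1]+.147*ax
plan(q+.054*ax,Rt)
# hidden check: cap-top points
for Q in F:
    t=(C-Q)@ax; k=(t>.14)&(np.linalg.norm(C-Q-np.outer(t,ax),axis=1)<.03);print(k.sum(),np.percentile(t[k],[50,95]).round(4))
E
python3 fit1.py
```

```text
[0.33232062 0.24551974 0.32962669] [0.43235458 0.26831201 0.30151797] 1.7
36487 [ 0.4545  0.2901 -0.7167] 0.1038 [array([0.4404, 0.372 , 0.1661]), array([0.3715, 0.2929, 0.1661])] [-0.331  0.288  0.899]
t 1.7 turn [0.0671 0.0004 0.1365] minrows 7.6 | dp [ 0.2302 -0.043   0.081 ] minrows 3.0
889 [0.1449 0.1491]Traceback (most recent call last):
  File "fit1.py", line 14, in <module>
    t=(C-Q)@ax; k=(t>.14)&(np.linalg.norm(C-Q-np.outer(t,ax),axis=1)<.03);print(k.sum(),np.percentile(t[k],[50,95]).round(4))
                                                                                        ~~~~~~~~~~~~~^^^^^^^^^^^^^^
    return _quantile_unchecked(
        a, q, axis, out, overwrite_input, method, keepdims, weights)
    return _ureduce(a,
                    func=_quantile_ureduce_func,
    ...<5 lines>...
                    overwrite_input=overwrite_input,
                    method=method)
    r = func(a, **kwargs)
    result = _quantile(arr,
                       quantiles=q,
    ...<2 lines>...
                       out=out,
                       weights=wgt)
    slices_having_nans = np.isnan(arr[-1, ...])
                                  ~~~^^^^^^^^^
IndexError: index -1 is out of bounds for axis 0 with size 0
```

```bash
sed -i "s/^C=np.load.*/C=np.load('pics\/w2.npz')['W'].reshape(420,560,3)[:260].reshape(-1,3);C=C[np.isfinite(C[:,0])\&(C[:,2]<.19)]/" fit1.py; python3 fit1.py
```

```text
6720 [0.539  0.3613 0.2665] 0.0013 [array([0.463 , 0.395 , 0.1661]), array([0.4906, 0.2937, 0.1661])] [-0.423 -0.115  0.899]
t 1.7 turn [-0.0017  0.0005 -0.0041] minrows 0.2 | dp [0.0056 0.0183 0.1906] minrows 2.3
1731 [0.1499 0.1511]
1683 [0.1503 0.1515]
```

```bash
python3 - <<'E'
from h import *
m=manip.camera_model("wrist");print(m,manip.sense()['tcp_pos'],manip.sense()['qd'])
Rc=R.from_quat(m['attitude'])
s=manip.sense();Rt=R.from_quat(s['tool_rot'])
print('cam in tool',Rt.inv().apply(m['origin']-s['tcp_pos']),(Rt.inv()*Rc).as_matrix().round(3))
def pr(w):
    q=Rc.inv().apply(np.array(w)-m['origin']);return m['fx']*q[0]/-q[2]+m['cx'],m['fy']*-q[1]/-q[2]+m['cy'],-q[2]
print(pr([.4906,.2937,.1661]),[pr(s['tcp_pos']+Rt.apply([0,0,z])) for z in(.054,.15)])
z=np.load('pics/w2.npz');W=z['W'].reshape(420,560,3)
for u in(240,260,277,290,300,418):print(u,W[212,u].round(4))
cv2.imwrite('pics/w2c.png',z['p'][100:300,150:500,::-1])
E
```

```text
{'fx': 325.0679328047169, 'fy': 325.0679328047169, 'cx': 279.0664434110448, 'cy': 207.74900660146946, 'k1': -0.06152884675629365, 'origin': array([0.33232062, 0.24551974, 0.32962669]), 'attitude': array([-0.23044782, -0.29527638,  0.72872291,  0.57329624])} [0.43235458 0.26831201 0.30151797] [ 0.08544908 -0.00641661  0.02151761 -0.03340306  0.02506025  0.11498508]
cam in tool [ 0.07965229  0.00157316 -0.0704941 ] [[-0.001  0.952  0.306]
 [ 1.     0.001 -0.001]
 [-0.001  0.306 -0.952]]
(np.float64(291.58225319784924), np.float64(215.07220948183533), np.float64(0.23239450398411957)) [(np.float64(275.3547387357057), np.float64(293.6721148991519), np.float64(0.14288678576721767)), (np.float64(276.6830613803314), np.float64(219.42033083036446), np.float64(0.23428806718029296))]
240 [6.625e-01 2.694e-01 1.000e-04]
260 [0.5215 0.2757 0.1369]
277 [0.489  0.2826 0.1672]
290 [0.4868 0.2915 0.1672]
300 [0.4846 0.2981 0.1678]
418 [0.4647 0.3795 0.1681]
```

View pics/w2c.png

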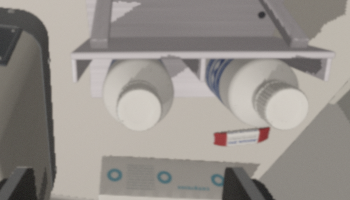

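The retake shows the cap top at (288,207), about 12 px right of the tool line. That agrees with the fitted 8 mm offset.

```bash
python3 -m crank '[{"dp":[0,0,0],"delta_rot":[0,0,0],"fingers":1},{"dp":[0,0,0],"delta_rot":[0,0,0],"fingers":1},{"dp":[0,0,0],"delta_rot":[0,0,0],"fingers":1}]'; python3 g.py w3; sed -i s/w2.npz/w3.npz/ fit1.py; python3 fit1.py
```

```text
t: 1.95
tcp_pos: [0.428, 0.2726, 0.3011]
tool_rot: [-0.12, 0.967, 0.029, 0.224]
force: [0.4, 1.1, 1.2]
finger_gap: 1.003
gripper_force: 0.0
[0.3281631  0.24904848 0.3294864 ] [0.4278915  0.27280831 0.30118224] 2.0
6535 [0.5404 0.3598 0.2681] 0.0013 [array([0.4644, 0.3934, 0.1661]), array([0.4922, 0.2921, 0.1661])] [-0.423 -0.116  0.899]
t 2.0 turn [-0.0011  0.0002 -0.0029] minrows 0.2 | dp [-0.0023  0.0032  0.1936] minrows 2.3
1693 [0.1499 0.1511]
1645 [0.1504 0.1516]
```

```bash
python3 -m crank '[{"dp":[-0.0023,0.0032,0.0236],"delta_rot":[-0.001,0,-0.003],"fingers":1},{"dp":[0,0,0.03],"delta_rot":[0,0,0],"fingers":1},{"dp":[0,0,0.03],"delta_rot":[0,0,0],"fingers":1},{"dp":[0,0,0.03],"delta_rot":[0,0,0],"fingers":1},{"dp":[0,0,0.03],"delta_rot":[0,0,0],"fingers":1},{"dp":[0,0,0.03],"delta_rot":[0,0,0],"fingers":1},{"dp":[0,0,0.02],"delta_rot":[0,0,0],"fingers":1},{"dp":[0,0,0],"delta_rot":[0,0,0],"fingers":1},{"dp":[0,0,0],"delta_rot":[0,0,0],"fingers":1}]'
python3 -m crank '[{"dp":[0,0,0],"delta_rot":[0,0,0],"fingers":-1},{"dp":[0,0,0],"delta_rot":[0,0,0],"fingers":-1},{"dp":[0,0,0],"delta_rot":[0,0,0],"fingers":-1},{"dp":[0,0,0],"delta_rot":[0,0,0],"fingers":-1},{"dp":[0,0,0],"delta_rot":[0,0,0],"fingers":-1},{"dp":[0,0,0],"delta_rot":[0,0,0],"fingers":-1},{"dp":[0,0,0],"delta_rot":[0,0,0],"fingers":-1},{"dp":[0,0,0],"delta_rot":[0,0,0],"fingers":-1}]' 80
python3 - <<'E'
from h import *
s=manip.sense();p=s['tcp_pos'];plan(p+[0,0,.2])
E
```

```text
t: 2.75
tcp_pos: [0.4701, 0.2853, 0.2146]
tool_rot: [-0.13, 0.966, 0.03, 0.223]
force: [-0.1, -0.5, 0.3]
finger_gap: 1.002
gripper_force: 0.0
t: 3.42
tcp_pos: [0.4707, 0.2844, 0.2159]
tool_rot: [-0.129, 0.965, 0.03, 0.225]
force: [-2.1, -1.9, 5.4]
finger_gap: 0.374
gripper_force: 78.6
t 3.42 turn [0. 0. 0.] minrows 0.0 | dp [-0.1765 -0.0004 -0.3589] minrows 4.8
```

```bash
python3 -m crank '[{"dp":[-0.006,0,-0.012],"delta_rot":[0,0,0],"fingers":-1},{"dp":[-0.012,0,-0.025],"delta_rot":[0,0,0],"fingers":-1},{"dp":[-0.012,0,-0.025],"delta_rot":[0,0,0],"fingers":-1},{"dp":[-0.012,0,-0.025],"delta_rot":[0,0,0],"fingers":-1},{"dp":[-0.012,0,-0.025],"delta_rot":[0,0,0],"fingers":-1},{"dp":[-0.012,0,-0.025],"delta_rot":[0,0,0],"fingers":-1},{"dp":[-0.012,0,-0.025],"delta_rot":[0,0,0],"fingers":-1},{"dp":[-0.012,0,-0.025],"delta_rot":[0,0,0],"fingers":-1},{"dp":[-0.012,0,-0.025],"delta_rot":[0,0,0],"fingers":-1},{"dp":[-0.006,0,-0.012],"delta_rot":[0,0,0],"fingers":-1},{"dp":[0,0,0],"delta_rot":[0,0,0],"fingers":-1}]'
python3 - <<'E'
from h import *
p,d=manip.snapshot("side");cv2.imwrite("pics/s1.png",p[120:330,140:420,::-1])
s=manip.sense();R0=R.from_quat(s['tool_rot']);y=R0.as_matrix()[:,1]
plan(s['tcp_pos'],tool([0,0,1],y));print(y)
for t in([.40,.28,.36],):plan(t,tool([0,0,1],y))
E
```

```text
t: 4.33
tcp_pos: [0.4704, 0.2847, 0.3412]
tool_rot: [-0.129, 0.965, 0.03, 0.226]
force: [1.1, 0.6, -1.8]
finger_gap: 0.366
gripper_force: 79.4
t 4.38 turn [-0.0001  0.0727  0.    ] minrows 3.7 | dp [0. 0. 0.] minrows 0.0
[-2.62969223e-01  9.64803946e-01 -7.30459447e-04]
t 4.38 turn [-0.0001  0.0727  0.    ] minrows 3.7 | dp [ 0.1372  0.0281 -0.0402] minrows 1.7
```

View pics/s1.png

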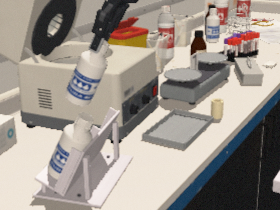

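The crop shows the bottle clear of the rest at about (88,80), and the other still seated at (68,140). I'll turn it upright now.

```bash
python3 -m crank '[{"dp":[0,0,-0.025],"delta_rot":[0,0.0121,0],"fingers":-1},{"dp":[0,0,-0.02],"delta_rot":[0,0.0121,0],"fingers":-1},{"dp":[0,0,-0.01],"delta_rot":[0,0.0121,0],"fingers":-1},{"dp":[0,0,0],"delta_rot":[0,0.0121,0],"fingers":-1},{"dp":[0,0,0],"delta_rot":[0,0.0121,0],"fingers":-1},{"dp":[0,0,0],"delta_rot":[0,0.0122,0],"fingers":-1},{"dp":[0,0,0],"delta_rot":[0,0,0],"fingers":-1},{"dp":[0,0,0],"delta_rot":[0,0,0],"fingers":-1}]'
python3 - <<'E'
from h import *
s=manip.sense();R0=R.from_quat(s['tool_rot']);Rt=tool([0,0,1],R0.as_matrix()[:,1])
plan(s['tcp_pos'],Rt)
P=[s['tcp_pos'],[.40,.22,.36],[.40,-.06,.36],[.531,-.393,.36]]
for a,b in zip(P,P[1:]):d=np.array(b)-a;print((Rt.inv().apply(d)/.5).round(4),np.linalg.norm(d))
E
```

```text
t: 5.05
tcp_pos: [0.4599, 0.2817, 0.3632]
tool_rot: [-0.133, 0.991, -0.001, -0.001]
force: [0.4, -0.8, -1.9]
finger_gap: 0.368
gripper_force: 79.5
t 5.05 turn [-0.0002 -0.0002 -0.    ] minrows 0.0 | dp [0. 0. 0.] minrows 0.0
[ 0.1481 -0.0875  0.0063] 0.08604332682653353
[ 0.1471 -0.5403  0.    ] 0.28
[-0.0778 -0.7114  0.    ] 0.35784074670165783
```

```bash
python3 -m crank '[{"dp":[0.0187,-0.011,0],"delta_rot":[0,0,0],"fingers":-1},{"dp":[0.037,-0.022,0],"delta_rot":[0,0,0],"fingers":-1},{"dp":[0.037,-0.022,0],"delta_rot":[0,0,0],"fingers":-1},{"dp":[0.037,-0.022,0],"delta_rot":[0,0,0],"fingers":-1},{"dp":[0.0184,-0.0105,0],"delta_rot":[0,0,0],"fingers":-1},{"dp":[0.0107,-0.0403,0],"delta_rot":[0,0,0],"fingers":-1},{"dp":[0.017,-0.0625,0],"delta_rot":[0,0,0],"fingers":-1},{"dp":[0.017,-0.0625,0],"delta_rot":[0,0,0],"fingers":-1},{"dp":[0.017,-0.0625,0],"delta_rot":[0,0,0],"fingers":-1},{"dp":[0.017,-0.0625,0],"delta_rot":[0,0,0],"fingers":-1},{"dp":[0.017,-0.0625,0],"delta_rot":[0,0,0],"fingers":-1},{"dp":[0.017,-0.0625,0],"delta_rot":[0,0,0],"fingers":-1}]'
python3 -m crank '[{"dp":[0.017,-0.0625,0],"delta_rot":[0,0,0],"fingers":-1},{"dp":[0.017,-0.0625,0],"delta_rot":[0,0,0],"fingers":-1},{"dp":[-0.0065,-0.059,0],"delta_rot":[0,0,0],"fingers":-1},{"dp":[-0.0065,-0.059,0],"delta_rot":[0,0,0],"fingers":-1},{"dp":[-0.0065,-0.059,0],"delta_rot":[0,0,0],"fingers":-1},{"dp":[-0.0065,-0.059,0],"delta_rot":[0,0,0],"fingers":-1},{"dp":[-0.0065,-0.059,0],"delta_rot":[0,0,0],"fingers":-1},{"dp":[-0.0065,-0.059,0],"delta_rot":[0,0,0],"fingers":-1},{"dp":[-0.0065,-0.059,0],"delta_rot":[0,0,0],"fingers":-1},{"dp":[-0.0065,-0.059,0],"delta_rot":[0,0,0],"fingers":-1},{"dp":[-0.0065,-0.059,0],"delta_rot":[0,0,0],"fingers":-1},{"dp":[-0.0065,-0.059,0],"delta_rot":[0,0,0],"fingers":-1}]'
python3 -m crank '[{"dp":[-0.0065,-0.059,0],"delta_rot":[0,0,0],"fingers":-1},{"dp":[-0.006,-0.04,0],"delta_rot":[0,0,0],"fingers":-1},{"dp":[0,-0.02,0],"delta_rot":[0,0,0],"fingers":-1},{"dp":[0,0,0],"delta_rot":[0,0,0],"fingers":-1},{"dp":[0,0,0],"delta_rot":[0,0,0],"fingers":-1},{"dp":[0,0,0],"delta_rot":[0,0,0],"fingers":-1},{"dp":[0,0,0],"delta_rot":[0,0,0],"fingers":-1}]'
python3 - <<'E'
from h import *
plan([.531,-.393,.300],tool([0,0,1],R.from_quat(manip.sense()['tool_rot']).as_matrix()[:,1]))
p,d=manip.snapshot("scene");cv2.imwrite("pics/c1.png",p[120:320,300:520,::-1]);W=cloud(d,manip.camera_model("scene"))
C=W.reshape(-1,3);C=C[np.isfinite(C[:,0])&(np.hypot(C[:,0]-.53,C[:,1]+.393)<.1)]
for z0 in np.arange(.15,.31,.02):
    k=C[(C[:,2]>z0)&(C[:,2]<z0+.02)]
    if len(k):print(round(z0,2),len(k),k[:,:2].mean(0).round(3),np.ptp(k[:,1]).round(3),k[:,2].min().round(3))
E
```

```text
t: 6.05
tcp_pos: [0.3989, 0.0037, 0.3651]
tool_rot: [-0.133, 0.991, -0.001, 0.0]
force: [-0.6, -0.5, -2.0]
finger_gap: 0.37
gripper_force: 79.7
t: 7.05
tcp_pos: [0.5088, -0.3369, 0.3651]
tool_rot: [-0.133, 0.991, -0.001, -0.0]
force: [0.1, -0.4, -2.7]
finger_gap: 0.368
gripper_force: 79.7
t: 7.63
tcp_pos: [0.5302, -0.39, 0.3655]
tool_rot: [-0.133, 0.991, -0.0, -0.001]
force: [0.1, 1.4, -2.1]
finger_gap: 0.369
gripper_force: 79.7
t 7.63 turn [ 0.     -0.0002  0.    ] minrows 0.0 | dp [ 0.     -0.0061  0.1311] minrows 1.6
0.15 30 [ 0.501 -0.395] 0.054 0.164
0.17 186 [ 0.501 -0.398] 0.06 0.17
0.19 194 [ 0.501 -0.398] 0.061 0.19
0.21 197 [ 0.501 -0.397] 0.06 0.21
0.23 200 [ 0.501 -0.397] 0.06 0.23
0.25 216 [ 0.501 -0.396] 0.06 0.25
0.27 228 [ 0.509 -0.395] 0.056 0.27
0.29 176 [ 0.514 -0.393] 0.058 0.29
```

View pics/c1.png

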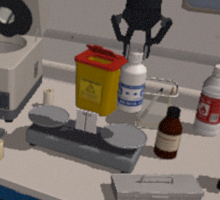

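The bottle hangs upright over the right pan, with its foot at about z = 0.164. Next I'll lower it.

```bash
python3 -m crank '[{"dp":[0,-0.004,0.02],"delta_rot":[0,0,0],"fingers":-1},{"dp":[0,0,0.03],"delta_rot":[0,0,0],"fingers":-1},{"dp":[0,0,0.03],"delta_rot":[0,0,0],"fingers":-1},{"dp":[0,0,0.03],"delta_rot":[0,0,0],"fingers":-1},{"dp":[0,0,0.02],"delta_rot":[0,0,0],"fingers":-1},{"dp":[0,0,0.015],"delta_rot":[0,0,0],"fingers":-1},{"dp":[0,0,0.015],"delta_rot":[0,0,0],"fingers":-1},{"dp":[0,0,0.01],"delta_rot":[0,0,0],"fingers":-1},{"dp":[0,0,0.006],"delta_rot":[0,0,0],"fingers":-1},{"dp":[0,0,0.004],"delta_rot":[0,0,0],"fingers":-1},{"dp":[0,0,0],"delta_rot":[0,0,0],"fingers":-1},{"dp":[0,0,0],"delta_rot":[0,0,0],"fingers":-1}]'
python3 -m crank '[{"dp":[0,0,0.004],"delta_rot":[0,0,0],"fingers":-1},{"dp":[0,0,0.004],"delta_rot":[0,0,0],"fingers":-1},{"dp":[0,0,0],"delta_rot":[0,0,0],"fingers":-1},{"dp":[0,0,0],"delta_rot":[0,0,0],"fingers":-1}]'
```

```text
t: 8.68
tcp_pos: [0.5313, -0.3939, 0.2758]
tool_rot: [-0.133, 0.991, -0.001, -0.0]
force: [0.6, -0.8, -1.3]
finger_gap: 0.369
gripper_force: 79.9
t: 9.02
tcp_pos: [0.5311, -0.3938, 0.2713]
tool_rot: [-0.133, 0.991, -0.001, -0.0]
force: [0.1, -0.6, -1.5]
finger_gap: 0.368
gripper_force: 79.9
```

```bash
python3 -m crank '[{"dp":[0,0,0.003],"delta_rot":[0,0,0],"fingers":-1},{"dp":[0,0,0],"delta_rot":[0,0,0],"fingers":-1},{"dp":[0,0,0],"delta_rot":[0,0,0],"fingers":-1}]'
python3 -m crank '[{"dp":[0,0,0.003],"delta_rot":[0,0,0],"fingers":-1},{"dp":[0,0,0],"delta_rot":[0,0,0],"fingers":-1},{"dp":[0,0,0],"delta_rot":[0,0,0],"fingers":-1}]'
```

```text
t: 9.27
tcp_pos: [0.5311, -0.3938, 0.2698]
tool_rot: [-0.133, 0.991, -0.001, -0.0]
force: [0.4, 0.6, -1.2]
finger_gap: 0.373
gripper_force: 79.9
t: 9.52
tcp_pos: [0.5313, -0.3939, 0.2689]
tool_rot: [-0.133, 0.991, -0.001, -0.0]
force: [-0.9, 0.1, 2.1]
finger_gap: 0.367
gripper_force: 80.2
```

```bash
python3 -m crank '[{"dp":[0,0,0],"delta_rot":[0,0,0],"fingers":-0.1},{"dp":[0,0,0],"delta_rot":[0,0,0],"fingers":0.1},{"dp":[0,0,0],"delta_rot":[0,0,0],"fingers":0.5},{"dp":[0,0,0],"delta_rot":[0,0,0],"fingers":1},{"dp":[0,0,0],"delta_rot":[0,0,0],"fingers":1},{"dp":[0,0,-0.03],"delta_rot":[0,0,0],"fingers":1},{"dp":[0,0,-0.07],"delta_rot":[0,0,0],"fingers":1},{"dp":[0,0,-0.07],"delta_rot":[0,0,0],"fingers":1},{"dp":[0,0,-0.02],"delta_rot":[0,0,0],"fingers":1},{"dp":[0,0,0],"delta_rot":[0,0,0],"fingers":1}]'
python3 - <<'E'
from h import *
p,d=manip.snapshot("scene");W=cloud(d,manip.camera_model("scene"))
C=W.reshape(-1,3);C=C[np.isfinite(C[:,0])&(np.hypot(C[:,0]-.53,C[:,1]+.393)<.09)]
for z0 in np.arange(.09,.25,.02):
    k=C[(C[:,2]>z0)&(C[:,2]<z0+.02)]
    if len(k):print(round(z0,2),len(k),k[:,:2].mean(0).round(3),np.ptp(k[:,1]).round(3),k[:,2].max().round(3))
c,sn=np.cos(.268),np.sin(.268);S,Cc=np.sin(np.radians(26)),np.cos(np.radians(26));ax=np.array([-S*c,-S*sn,Cc]);Rt=tool(ax,[-sn,c,0])
cap=np.array([.4644,.3934,.1661]);tgt=cap+.15*ax
s=manip.sense();R0=R.from_quat(s['tool_rot'])
P=[s['tcp_pos'],[.41,-.06,.34],[.39,.23,.34],tgt];print(P)
for a,b in zip(P,P[1:]):d=np.array(b)-a;print((R0.inv().apply(d)/.5).round(4),np.linalg.norm(d)/.0417)
print(((R0.inv()*Rt).as_rotvec()/2/np.pi).round(4))
E
```

```text
t: 10.35
tcp_pos: [0.5323, -0.3948, 0.3678]
tool_rot: [-0.133, 0.991, -0.004, 0.002]
force: [0.4, -0.1, 0.2]
finger_gap: 0.999
gripper_force: 0.0
0.09 199 [ 0.507 -0.39 ] 0.124 0.11
0.11 184 [ 0.505 -0.396] 0.124 0.13
0.13 177 [ 0.503 -0.402] 0.06 0.15
0.15 184 [ 0.503 -0.402] 0.059 0.17
0.17 234 [ 0.51  -0.401] 0.059 0.19
0.19 105 [ 0.514 -0.4  ] 0.032 0.21
0.21 85 [ 0.522 -0.398] 0.03 0.218
[array([ 0.53147261, -0.39393086,  0.36491768]), [0.41, -0.06, 0.34], [0.39, 0.23, 0.34], array([0.40099165, 0.37598768, 0.30091911])]
[0.0587 0.7085 0.0468] 8.542231210090037
[-0.114   0.5701 -0.0023] 6.970955325538913
[-0.098   0.2762  0.0771] 3.6337491229570005
[-0.0007 -0.0721 -0.0001]
```

```bash
python3 -m crank '[{"dp":[0.0059,0.0709,0.0047],"delta_rot":[0,0,0],"fingers":1},{"dp":[0.0059,0.0709,0.0047],"delta_rot":[0,0,0],"fingers":1},{"dp":[0.0059,0.0709,0.0047],"delta_rot":[0,0,0],"fingers":1},{"dp":[0.0059,0.0709,0.0047],"delta_rot":[0,0,0],"fingers":1},{"dp":[0.0059,0.0709,0.0047],"delta_rot":[0,0,0],"fingers":1},{"dp":[0.0059,0.0709,0.0047],"delta_rot":[0,0,0],"fingers":1},{"dp":[0.0059,0.0709,0.0047],"delta_rot":[0,0,0],"fingers":1},{"dp":[0.0059,0.0709,0.0047],"delta_rot":[0,0,0],"fingers":1},{"dp":[0.0059,0.0709,0.0047],"delta_rot":[0,0,0],"fingers":1},{"dp":[0.0059,0.0709,0.0047],"delta_rot":[0,0,0],"fingers":1}]'
python3 -m crank '[{"dp":[-0.0143,0.0713,0],"delta_rot":[0,0,0],"fingers":1},{"dp":[-0.0143,0.0713,0],"delta_rot":[0,0,0],"fingers":1},{"dp":[-0.0143,0.0713,0],"delta_rot":[0,0,0],"fingers":1},{"dp":[-0.0143,0.0713,0],"delta_rot":[0,0,0],"fingers":1},{"dp":[-0.0143,0.0713,0],"delta_rot":[0,0,0],"fingers":1},{"dp":[-0.0143,0.0713,0],"delta_rot":[0,0,0],"fingers":1},{"dp":[-0.0143,0.0713,0],"delta_rot":[0,0,0],"fingers":1},{"dp":[-0.0143,0.0713,0],"delta_rot":[0,0,0],"fingers":1}]'
python3 -m crank '[{"dp":[-0.0196,0.0552,0.0154],"delta_rot":[0,0,0],"fingers":1},{"dp":[-0.0196,0.0552,0.0154],"delta_rot":[0,0,0],"fingers":1},{"dp":[-0.0196,0.0552,0.0154],"delta_rot":[0,0,0],"fingers":1},{"dp":[-0.0196,0.0552,0.0154],"delta_rot":[0,0,0],"fingers":1},{"dp":[-0.0196,0.0552,0.0154],"delta_rot":[0,0,0],"fingers":1},{"dp":[0,0,0],"delta_rot":[0,-0.0144,0],"fingers":1},{"dp":[0,0,0],"delta_rot":[0,-0.0144,0],"fingers":1},{"dp":[0,0,0],"delta_rot":[0,-0.0144,0],"fingers":1},{"dp":[0,0,0],"delta_rot":[0,-0.0144,0],"fingers":1},{"dp":[0,0,0],"delta_rot":[0,-0.0144,0],"fingers":1},{"dp":[0,0,0],"delta_rot":[0,0,0],"fingers":1},{"dp":[0,0,0],"delta_rot":[0,0,0],"fingers":1}]'
python3 g.py w4; cat > fit2.py <<'E'
from h import *
from scipy.optimize import least_squares
src=open('fit0.py').read();exec(src[src.index("prof="):src.index("for name")])
C=np.load('pics/w4.npz')['W'].reshape(420,560,3)[:260].reshape(-1,3)
C=C[np.isfinite(C[:,0])&(C[:,2]<.19)&(C[:,2]>.13)&(np.hypot(C[:,0]-.465,C[:,1]-.393)<.06)]
yaw=.268;_,ax=feet([0,0,yaw])
g=lambda p:sd(C,np.array([p[0],p[1],.034]),ax)
r=least_squares(g,[.527,.41],loss='soft_l1',f_scale=.002);cap=np.array([*r.x,.034])+.147*ax
print(len(C),r.x,np.median(abs(g(r.x))),cap.round(4))
plan(cap+.054*ax,tool(ax,[-np.sin(yaw),np.cos(yaw),0]))
E
python3 fit2.py
```

```text
t: 11.23
tcp_pos: [0.4072, -0.0574, 0.3375]
tool_rot: [-0.132, 0.991, 0.001, -0.002]
force: [0.5, -0.1, 0.2]
finger_gap: 1.0
gripper_force: 0.0
t: 11.9
tcp_pos: [0.3878, 0.2322, 0.3372]
tool_rot: [-0.133, 0.991, -0.001, -0.003]
force: [0.7, 0.0, -0.4]
finger_gap: 0.998
gripper_force: 0.0
t: 12.9
tcp_pos: [0.3988, 0.3759, 0.2984]
tool_rot: [-0.13, 0.967, 0.028, 0.219]
force: [-1.1, 0.9, -0.0]
finger_gap: 0.999
gripper_force: 0.0
[0.30096303 0.35117566 0.32834837] [0.40003999 0.37647667 0.29924186] 12.95
2954 [0.52935548 0.40890877] 0.0017484987298521798 [0.4672 0.3918 0.1661]
t 12.95 turn [-0.0004 -0.0011 -0.0001] minrows 0.1 | dp [-0.007  -0.0059  0.1917] minrows 2.3
```

```bash
python3 -m crank '[{"dp":[-0.005,-0.0045,0.0236],"delta_rot":[0,-0.001,0],"fingers":1},{"dp":[0,0,0.03],"delta_rot":[0,0,0],"fingers":1},{"dp":[0,0,0.03],"delta_rot":[0,0,0],"fingers":1},{"dp":[0,0,0.03],"delta_rot":[0,0,0],"fingers":1},{"dp":[0,0,0.03],"delta_rot":[0,0,0],"fingers":1},{"dp":[0,0,0.03],"delta_rot":[0,0,0],"fingers":1},{"dp":[0,0,0.018],"delta_rot":[0,0,0],"fingers":1},{"dp":[0,0,0],"delta_rot":[0,0,0],"fingers":1},{"dp":[0,0,0],"delta_rot":[0,0,0],"fingers":1}]'
python3 -m crank '[{"dp":[0,0,0],"delta_rot":[0,0,0],"fingers":-1},{"dp":[0,0,0],"delta_rot":[0,0,0],"fingers":-1},{"dp":[0,0,0],"delta_rot":[0,0,0],"fingers":-1},{"dp":[0,0,0],"delta_rot":[0,0,0],"fingers":-1},{"dp":[0,0,0],"delta_rot":[0,0,0],"fingers":-1},{"dp":[0,0,0],"delta_rot":[0,0,0],"fingers":-1},{"dp":[0,0,0],"delta_rot":[0,0,0],"fingers":-1},{"dp":[0,0,0],"delta_rot":[0,0,0],"fingers":-1}]' 80
python3 -m crank '[{"dp":[-0.006,0,-0.012],"delta_rot":[0,0,0],"fingers":-1},{"dp":[-0.012,0,-0.025],"delta_rot":[0,0,0],"fingers":-1},{"dp":[-0.012,0,-0.025],"delta_rot":[0,0,0],"fingers":-1},{"dp":[-0.012,0,-0.025],"delta_rot":[0,0,0],"fingers":-1},{"dp":[-0.012,0,-0.025],"delta_rot":[0,0,0],"fingers":-1},{"dp":[-0.012,0,-0.025],"delta_rot":[0,0,0],"fingers":-1},{"dp":[-0.012,0,-0.025],"delta_rot":[0,0,0],"fingers":-1},{"dp":[-0.012,0,-0.025],"delta_rot":[0,0,0],"fingers":-1},{"dp":[-0.012,0,-0.025],"delta_rot":[0,0,0],"fingers":-1},{"dp":[-0.006,0,-0.012],"delta_rot":[0,0,0],"fingers":-1},{"dp":[0,0,0],"delta_rot":[0,0,0],"fingers":-1}]'
```

```text
t: 13.7
tcp_pos: [0.4447, 0.3861, 0.2151]
tool_rot: [-0.129, 0.965, 0.029, 0.224]
force: [-0.0, 0.2, 0.7]
finger_gap: 1.0
gripper_force: 0.0
t: 14.37
tcp_pos: [0.444, 0.3861, 0.2167]
tool_rot: [-0.129, 0.965, 0.03, 0.225]
force: [-3.6, -1.5, 4.7]
finger_gap: 0.372
gripper_force: 78.7
t: 15.28
tcp_pos: [0.4433, 0.3865, 0.3418]
tool_rot: [-0.129, 0.965, 0.03, 0.226]
force: [-0.5, 0.1, -2.3]
finger_gap: 0.371
gripper_force: 79.5
```

```bash
python3 -m crank '[{"dp":[0,0,-0.025],"delta_rot":[0,0.0121,0],"fingers":-1},{"dp":[0,0,-0.02],"delta_rot":[0,0.0121,0],"fingers":-1},{"dp":[0,0,-0.01],"delta_rot":[0,0.0121,0],"fingers":-1},{"dp":[0,0,0],"delta_rot":[0,0.0121,0],"fingers":-1},{"dp":[0,0,0],"delta_rot":[0,0.0121,0],"fingers":-1},{"dp":[0,0,0],"delta_rot":[0,0.0122,0],"fingers":-1},{"dp":[0,0,0],"delta_rot":[0,0,0],"fingers":-1},{"dp":[0,0,0],"delta_rot":[0,0,0],"fingers":-1}]'
python3 - <<'E'
from h import *
s=manip.sense();R0=R.from_quat(s['tool_rot']);Rt=tool([0,0,1],R0.as_matrix()[:,1])
plan(s['tcp_pos'],Rt)
P=[s['tcp_pos'],[.40,.22,.365],[.40,-.04,.365],[.531,-.183,.365]]
for a,b in zip(P,P[1:]):d=np.array(b)-a;print((Rt.inv().apply(d)/.5).round(4),np.linalg.norm(d))
E
```

```text
t: 15.95
tcp_pos: [0.4331, 0.3832, 0.3639]
tool_rot: [-0.132, 0.991, -0.001, 0.001]
force: [-0.3, -0.2, -2.2]
finger_gap: 0.366
gripper_force: 79.7
t 15.95 turn [-0.0002  0.0001  0.    ] minrows 0.0 | dp [0. 0. 0.] minrows 0.0
[ 0.1495 -0.2975 -0.0022] 0.16648932097026475
[ 0.1365 -0.5018  0.    ] 0.26
[-0.1777 -0.3448  0.    ] 0.19393297811357407
```

```bash
python3 -m crank '[{"dp":[0.0125,-0.0248,0],"delta_rot":[0,0,0],"fingers":-1},{"dp":[0.025,-0.0496,0],"delta_rot":[0,0,0],"fingers":-1},{"dp":[0.025,-0.0496,0],"delta_rot":[0,0,0],"fingers":-1},{"dp":[0.025,-0.0496,0],"delta_rot":[0,0,0],"fingers":-1},{"dp":[0.025,-0.0496,0],"delta_rot":[0,0,0],"fingers":-1},{"dp":[0.025,-0.0496,0],"delta_rot":[0,0,0],"fingers":-1},{"dp":[0.0125,-0.0248,0],"delta_rot":[0,0,0],"fingers":-1},{"dp":[0.017,-0.0627,0],"delta_rot":[0,0,0],"fingers":-1},{"dp":[0.017,-0.0627,0],"delta_rot":[0,0,0],"fingers":-1},{"dp":[0.017,-0.0627,0],"delta_rot":[0,0,0],"fingers":-1},{"dp":[0.017,-0.0627,0],"delta_rot":[0,0,0],"fingers":-1},{"dp":[0.017,-0.0627,0],"delta_rot":[0,0,0],"fingers":-1}]'
python3 -m crank '[{"dp":[0.017,-0.0627,0],"delta_rot":[0,0,0],"fingers":-1},{"dp":[0.017,-0.0627,0],"delta_rot":[0,0,0],"fingers":-1},{"dp":[0.017,-0.0627,0],"delta_rot":[0,0,0],"fingers":-1},{"dp":[-0.0254,-0.0493,0],"delta_rot":[0,0,0],"fingers":-1},{"dp":[-0.0254,-0.0493,0],"delta_rot":[0,0,0],"fingers":-1},{"dp":[-0.0254,-0.0493,0],"delta_rot":[0,0,0],"fingers":-1},{"dp":[-0.0254,-0.0493,0],"delta_rot":[0,0,0],"fingers":-1},{"dp":[-0.0254,-0.0493,0],"delta_rot":[0,0,0],"fingers":-1},{"dp":[-0.0254,-0.0493,0],"delta_rot":[0,0,0],"fingers":-1},{"dp":[-0.017,-0.033,0],"delta_rot":[0,0,0],"fingers":-1},{"dp":[-0.0083,-0.016,0],"delta_rot":[0,0,0],"fingers":-1},{"dp":[0,0,0],"delta_rot":[0,0,0],"fingers":-1}]'
python3 -m crank '[{"dp":[0,0,0],"delta_rot":[0,0,0],"fingers":-1},{"dp":[0,0,0],"delta_rot":[0,0,0],"fingers":-1},{"dp":[0,0,0],"delta_rot":[0,0,0],"fingers":-1}]'
python3 - <<'E'
from h import *
plan([.531,-.183,.306])
p,d=manip.snapshot("scene");cv2.imwrite("pics/c2.png",p[120:320,300:520,::-1]);W=cloud(d,manip.camera_model("scene"))
A=W.reshape(-1,3)
for y0 in(-.183,-.393):
  C=A[np.isfinite(A[:,0])&(np.hypot(A[:,0]-.53,A[:,1]-y0)<.06)]
  for z0 in np.arange(.06,.27,.02):
    k=C[(C[:,2]>z0)&(C[:,2]<z0+.02)]
    if len(k)>3:print(y0,round(z0,2),len(k),k[:,:2].mean(0).round(3),np.ptp(k[:,1]).round(3),np.median(k[:,2]).round(4),k[:,2].min().round(3))
E
```

```text
t: 16.95
tcp_pos: [0.3984, 0.0565, 0.3651]
tool_rot: [-0.133, 0.991, -0.001, 0.001]
force: [0.9, -0.9, -2.5]
finger_gap: 0.368
gripper_force: 80.1
t: 17.95
tcp_pos: [0.5315, -0.1838, 0.3651]
tool_rot: [-0.132, 0.991, -0.001, 0.001]
force: [-0.6, -0.8, -1.3]
finger_gap: 0.369
gripper_force: 80.1
t: 18.2
tcp_pos: [0.5299, -0.1815, 0.3657]
tool_rot: [-0.133, 0.991, -0.0, 0.0]
force: [0.6, 0.7, -2.0]
finger_gap: 0.366
gripper_force: 80.1
t 18.2 turn [0. 0. 0.] minrows 0.0 | dp [-0.0014 -0.0035  0.1195] minrows 1.4
-0.183 0.08 719 [ 0.527 -0.183] 0.115 0.0919 0.086
-0.183 0.16 106 [ 0.502 -0.194] 0.057 0.172 0.163
-0.183 0.18 157 [ 0.502 -0.194] 0.059 0.19 0.18
-0.183 0.2 155 [ 0.502 -0.194] 0.055 0.2103 0.2
-0.183 0.22 160 [ 0.502 -0.194] 0.055 0.2297 0.22
-0.183 0.24 166 [ 0.501 -0.192] 0.056 0.2496 0.24
-0.183 0.26 198 [ 0.505 -0.191] 0.057 0.2708 0.26
-0.393 0.06 614 [ 0.511 -0.393] 0.114 0.0667 0.061
-0.393 0.08 158 [ 0.502 -0.402] 0.059 0.0908 0.08
-0.393 0.1 173 [ 0.502 -0.402] 0.059 0.1096 0.1
-0.393 0.12 179 [ 0.502 -0.402] 0.06 0.1298 0.12
-0.393 0.14 188 [ 0.503 -0.402] 0.059 0.1503 0.14
-0.393 0.16 226 [ 0.505 -0.401] 0.058 0.1723 0.16
-0.393 0.18 144 [ 0.514 -0.4  ] 0.045 0.1859 0.18
-0.393 0.2 142 [ 0.519 -0.399] 0.031 0.2136 0.2
```

View pics/c2.png

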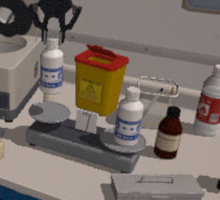

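The second bottle hangs over the left pan (now raised to about 92 mm). The first stands on the right pan at its low stop, about 67 mm.

```bash
python3 -m crank '[{"dp":[0,-0.0035,0.02],"delta_rot":[0,0,0],"fingers":-1},{"dp":[0,0,0.03],"delta_rot":[0,0,0],"fingers":-1},{"dp":[0,0,0.03],"delta_rot":[0,0,0],"fingers":-1},{"dp":[0,0,0.025],"delta_rot":[0,0,0],"fingers":-1},{"dp":[0,0,0.015],"delta_rot":[0,0,0],"fingers":-1},{"dp":[0,0,0.01],"delta_rot":[0,0,0],"fingers":-1},{"dp":[0,0,0.006],"delta_rot":[0,0,0],"fingers":-1},{"dp":[0,0,0],"delta_rot":[0,0,0],"fingers":-1},{"dp":[0,0,0],"delta_rot":[0,0,0],"fingers":-1}]'
python3 -m crank '[{"dp":[0,0,0.006],"delta_rot":[0,0,0],"fingers":-1},{"dp":[0,0,0.006],"delta_rot":[0,0,0],"fingers":-1},{"dp":[0,0,0],"delta_rot":[0,0,0],"fingers":-1},{"dp":[0,0,0],"delta_rot":[0,0,0],"fingers":-1}]'
```

```text
t: 19.0
tcp_pos: [0.5317, -0.1847, 0.2981]
tool_rot: [-0.133, 0.991, -0.001, 0.001]
force: [-0.3, 0.7, -0.6]
finger_gap: 0.368
gripper_force: 80.2
t: 19.33
tcp_pos: [0.5318, -0.1848, 0.2921]
tool_rot: [-0.133, 0.991, -0.001, 0.001]
force: [0.6, -0.4, -0.3]
finger_gap: 0.372
gripper_force: 80.4
```

```bash
python3 -m crank '[{"dp":[0,0,0.006],"delta_rot":[0,0,0],"fingers":-1},{"dp":[0,0,0.006],"delta_rot":[0,0,0],"fingers":-1},{"dp":[0,0,0],"delta_rot":[0,0,0],"fingers":-1},{"dp":[0,0,0],"delta_rot":[0,0,0],"fingers":-1}]'
python3 - <<'E'
from h import *
p,d=manip.snapshot("scene");A=cloud(d,manip.camera_model("scene")).reshape(-1,3)
for y0 in(-.183,-.393):
  k=A[np.isfinite(A[:,0])&(np.hypot(A[:,0]-.53,A[:,1]-y0)<.05)&(A[:,0]<.50)&(A[:,2]<.1)&(A[:,2]>.06)];print(y0,np.median(k[:,2]),len(k))
E
```

```text
t: 19.67
tcp_pos: [0.5315, -0.1846, 0.2855]
tool_rot: [-0.133, 0.991, -0.0, 0.001]
force: [-0.0, -0.5, -1.4]
finger_gap: 0.368
gripper_force: 80.4
-0.183 0.0830898299484858 110
-0.393 0.07753958895199786 187
```

```bash
python3 -m crank '[{"dp":[0,0,0],"delta_rot":[0,0,0],"fingers":-0.2},{"dp":[0,0,0],"delta_rot":[0,0,0],"fingers":-0.05},{"dp":[0,0,0],"delta_rot":[0,0,0],"fingers":0.1},{"dp":[0,0,0],"delta_rot":[0,0,0],"fingers":0.3},{"dp":[0,0,0],"delta_rot":[0,0,0],"fingers":0.6},{"dp":[0,0,0],"delta_rot":[0,0,0],"fingers":1},{"dp":[0,0,0],"delta_rot":[0,0,0],"fingers":1},{"dp":[0,0,0],"delta_rot":[0,0,0],"fingers":1}]'
python3 -m crank '[{"dp":[0,0,-0.02],"delta_rot":[0,0,0],"fingers":1},{"dp":[0,0,-0.06],"delta_rot":[0,0,0],"fingers":1},{"dp":[0,0,-0.06],"delta_rot":[0,0,0],"fingers":1},{"dp":[0,0,-0.02],"delta_rot":[0,0,0],"fingers":1},{"dp":[0,0,0],"delta_rot":[0,0,0],"fingers":1},{"dp":[0,0,0],"delta_rot":[0,0,0],"fingers":1},{"dp":[0,0,0],"delta_rot":[0,0,0],"fingers":1},{"dp":[0,0,0],"delta_rot":[0,0,0],"fingers":1},{"dp":[0,0,0],"delta_rot":[0,0,0],"fingers":1},{"dp":[0,0,0],"delta_rot":[0,0,0],"fingers":1},{"dp":[0,0,0],"delta_rot":[0,0,0],"fingers":1},{"dp":[0,0,0],"delta_rot":[0,0,0],"fingers":1}]'
python3 -m crank '[{"dp":[0,0,0],"delta_rot":[0,0,0],"fingers":1},{"dp":[0,0,0],"delta_rot":[0,0,0],"fingers":1},{"dp":[0,0,0],"delta_rot":[0,0,0],"fingers":1},{"dp":[0,0,0],"delta_rot":[0,0,0],"fingers":1},{"dp":[0,0,0],"delta_rot":[0,0,0],"fingers":1},{"dp":[0,0,0],"delta_rot":[0,0,0],"fingers":1},{"dp":[0,0,0],"delta_rot":[0,0,0],"fingers":1},{"dp":[0,0,0],"delta_rot":[0,0,0],"fingers":1}]'
cat > pans.py <<'E'
from h import *
import sys
p,d=manip.snapshot("scene");A=cloud(d,manip.camera_model("scene")).reshape(-1,3);cv2.imwrite(f"pics/{sys.argv[1]}.png",cv2.resize(p[150:320,280:520,::-1],None,fx=2,fy=2))
from scipy.optimize import least_squares
for y0 in(-.183,-.393):
  k=A[np.isfinite(A[:,0])&(np.hypot(A[:,0]-.53,A[:,1]-y0)<.05)&(A[:,0]<.50)&(A[:,2]<.1)&(A[:,2]>.06)];print(y0,np.median(k[:,2]).round(4),len(k))
  k=A[np.isfinite(A[:,0])&(np.hypot(A[:,0]-.53,A[:,1]-y0)<.05)&(A[:,2]>.195)&(A[:,2]<.25)]
  b=A[np.isfinite(A[:,0])&(np.hypot(A[:,0]-.53,A[:,1]-y0)<.05)&(A[:,2]>.10)&(A[:,2]<.17)]
  top=np.percentile(k[:,2],97);t=k[k[:,2]>top-.004];print('top',top.round(4),t.mean(0).round(4))
  g=least_squares(lambda q:np.hypot(b[:,0]-q[0],b[:,1]-q[1])-.0305,[.53,y0],loss='soft_l1',f_scale=.002);print('axis',g.x.round(4))
E
python3 pans.py b1
```

```text
t: 20.38
tcp_pos: [0.5314, -0.1846, 0.2858]
tool_rot: [-0.133, 0.991, -0.0, 0.0]
force: [-0.2, -0.4, -0.0]
finger_gap: 1.004
gripper_force: 0.0
t: 21.38
tcp_pos: [0.5313, -0.1845, 0.3653]
tool_rot: [-0.133, 0.991, -0.0, 0.0]
force: [-0.5, 0.6, 0.7]
finger_gap: 0.994
gripper_force: 0.0
t: 22.05
tcp_pos: [0.5314, -0.1845, 0.3657]
tool_rot: [-0.133, 0.991, -0.0, 0.001]
force: [-0.0, 0.2, 0.3]
finger_gap: 0.999
gripper_force: 0.0
-0.183 0.0719 154
top 0.2172 [ 0.5236 -0.1902  0.2159]
axis [ 0.5272 -0.1886]
-0.393 0.0919 116
top 0.2416 [ 0.5228 -0.3986  0.2407]
axis [ 0.5263 -0.3976]
```

View pics/b1.png

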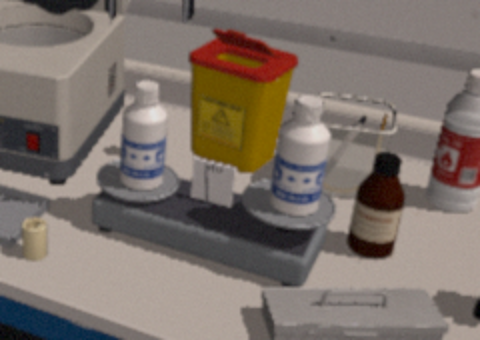

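The left pan is down (cap top about 217 mm against 242 mm on the right), so the left bottle is heavier. Both stand upright. I'll pick up the left one and work out the tray centre.

```bash
python3 -m crank '[{"dp":[0,0,0.03],"delta_rot":[0,0,0],"fingers":1},{"dp":[0,0,0.05],"delta_rot":[0,0,0],"fingers":1},{"dp":[0,0,0.05],"delta_rot":[0,0,0],"fingers":1},{"dp":[0,0,0.04],"delta_rot":[0,0,0],"fingers":1},{"dp":[0,0,0.022],"delta_rot":[0,0,0],"fingers":1},{"dp":[0,0,0],"delta_rot":[0,0,0],"fingers":1},{"dp":[0,0,0],"delta_rot":[0,0,0],"fingers":1}]'
python3 -m crank '[{"dp":[0,0,0],"delta_rot":[0,0,0],"fingers":-1},{"dp":[0,0,0],"delta_rot":[0,0,0],"fingers":-1},{"dp":[0,0,0],"delta_rot":[0,0,0],"fingers":-1},{"dp":[0,0,0],"delta_rot":[0,0,0],"fingers":-1},{"dp":[0,0,0],"delta_rot":[0,0,0],"fingers":-1},{"dp":[0,0,0],"delta_rot":[0,0,0],"fingers":-1},{"dp":[0,0,0],"delta_rot":[0,0,0],"fingers":-1},{"dp":[0,0,0],"delta_rot":[0,0,0],"fingers":-1}]' 80
python3 - <<'E'
from h import *
z=np.load("pics/scene0.npz");P=cloud(z['d'],manip.camera_model("scene")).reshape(-1,3)
s=P[(P[:,2]>.011)&(P[:,2]<.021)&(P[:,0]>.34)&(P[:,0]<.52)&(P[:,1]>-.075)&(P[:,1]<.15)]
for y in(-.05,-.02,.01,.04,.07,.1):
    k=s[abs(s[:,1]-y)<.012];print(y,'x front',np.median(k[k[:,0]<.42,0]).round(4),'back',np.median(k[k[:,0]>.44,0]).round(4))
s=P[(P[:,2]>.011)&(P[:,2]<.021)]
for x in(.41,.43,.45):
    k=s[abs(s[:,0]-x)<.01];print(x,[np.round(np.median(q),4) for q in(k[(k[:,1]>-.1)&(k[:,1]<-.04),1],k[(k[:,1]>.09)&(k[:,1]<.15),1])])
E
```

```text
t: 22.68
tcp_pos: [0.5314, -0.1846, 0.2694]
tool_rot: [-0.133, 0.991, -0.0, 0.0]
force: [0.3, 0.1, 0.4]
finger_gap: 1.0
gripper_force: 0.0
t: 23.35
tcp_pos: [0.5321, -0.1851, 0.2708]
tool_rot: [-0.133, 0.991, -0.001, 0.001]
force: [0.4, -0.2, 6.1]
finger_gap: 0.374
gripper_force: 78.9
-0.05 x front 0.3768 back 0.486
-0.02 x front 0.3763 back 0.4935
0.01 x front 0.3743 back 0.4922
0.04 x front 0.3742 back 0.4927
0.07 x front 0.3731 back 0.4921
0.1 x front 0.3726 back 0.4895
0.41 [np.float64(-0.0623), np.float64(0.1256)]
0.43 [np.float64(nan), np.float64(0.1266)]
0.45 [np.float64(-0.0602), np.float64(0.1268)]
  return _methods._mean(a, axis=axis, dtype=dtype,
  ret = ret.dtype.type(ret / rcount)
```

```bash
python3 -m crank '[{"dp":[0,0,-0.005],"delta_rot":[0,0,0],"fingers":-1},{"dp":[0,0,-0.006],"delta_rot":[0,0,0],"fingers":-1},{"dp":[0,0,-0.006],"delta_rot":[0,0,0],"fingers":-1},{"dp":[0,0,-0.006],"delta_rot":[0,0,0],"fingers":-1},{"dp":[0,0,-0.006],"delta_rot":[0,0,0],"fingers":-1},{"dp":[0,0,-0.006],"delta_rot":[0,0,0],"fingers":-1},{"dp":[0,0,-0.006],"delta_rot":[0,0,0],"fingers":-1},{"dp":[0,0,-0.006],"delta_rot":[0,0,0],"fingers":-1},{"dp":[0,0,-0.006],"delta_rot":[0,0,0],"fingers":-1},{"dp":[0,0,-0.006],"delta_rot":[0,0,0],"fingers":-1},{"dp":[0,0,-0.006],"delta_rot":[0,0,0],"fingers":-1},{"dp":[0,0,-0.006],"delta_rot":[0,0,0],"fingers":-1}]'
python3 -m crank '[{"dp":[0,0,-0.02],"delta_rot":[0,0,0],"fingers":-1},{"dp":[0,0,-0.03],"delta_rot":[0,0,0],"fingers":-1},{"dp":[0,0,-0.03],"delta_rot":[0,0,0],"fingers":-1},{"dp":[0,0,-0.015],"delta_rot":[0,0,0],"fingers":-1},{"dp":[0,0,0],"delta_rot":[0,0,0],"fingers":-1}]'
python3 - <<'E'
from h import *
s=manip.sense();R0=R.from_quat(s['tool_rot']);z=s['tcp_pos'][2]
P=[s['tcp_pos'],[.41,-.06,z],[.43,.032,z],[.43,.032,.201+.004]]
for a,b in zip(P,P[1:]):d=np.array(b)-a;print((R0.inv().apply(d)/.5).round(4),np.linalg.norm(d))
E
python3 pans.py b2 2>&1 | tail -3
```

```text
t: 24.35
tcp_pos: [0.5311, -0.1843, 0.3052]
tool_rot: [-0.133, 0.991, 0.0, -0.0]
force: [-0.5, -0.2, -2.0]
finger_gap: 0.37
gripper_force: 79.3
t: 24.77
tcp_pos: [0.5322, -0.1849, 0.3552]
tool_rot: [-0.133, 0.991, -0.002, 0.002]
force: [-0.8, 0.4, -1.7]
finger_gap: 0.37
gripper_force: 79.5
[ 0.1701  0.3054 -0.0021] 0.17478138035066862
[-0.087   0.167  -0.0004] 0.09414881836751857
[0.0013 0.0013 0.3003] 0.15017408724651776
-0.393 0.0736 220
top 0.2169 [ 0.5231 -0.3985  0.2154]
axis [ 0.5263 -0.3976]
```

```bash
python3 -m crank '[{"dp":[0.0122,0.0218,0],"delta_rot":[0,0,0],"fingers":-1},{"dp":[0.0243,0.0436,0],"delta_rot":[0,0,0],"fingers":-1},{"dp":[0.0243,0.0436,0],"delta_rot":[0,0,0],"fingers":-1},{"dp":[0.0243,0.0436,0],"delta_rot":[0,0,0],"fingers":-1},{"dp":[0.0243,0.0436,0],"delta_rot":[0,0,0],"fingers":-1},{"dp":[0.0243,0.0436,0],"delta_rot":[0,0,0],"fingers":-1},{"dp":[0.0243,0.0436,0],"delta_rot":[0,0,0],"fingers":-1},{"dp":[0.0122,0.022,0],"delta_rot":[0,0,0],"fingers":-1},{"dp":[-0.02,0.04,0],"delta_rot":[0,0,0],"fingers":-1},{"dp":[-0.03,0.055,0],"delta_rot":[0,0,0],"fingers":-1},{"dp":[-0.02,0.045,0],"delta_rot":[0,0,0],"fingers":-1},{"dp":[-0.017,0.027,0],"delta_rot":[0,0,0],"fingers":-1}]'
python3 -m crank '[{"dp":[0,0,0],"delta_rot":[0,0,0],"fingers":-1},{"dp":[0,0,0.02],"delta_rot":[0,0,0],"fingers":-1},{"dp":[0,0,0.04],"delta_rot":[0,0,0],"fingers":-1},{"dp":[0,0,0.05],"delta_rot":[0,0,0],"fingers":-1},{"dp":[0,0,0.05],"delta_rot":[0,0,0],"fingers":-1},{"dp":[0,0,0.05],"delta_rot":[0,0,0],"fingers":-1},{"dp":[0,0,0.04],"delta_rot":[0,0,0],"fingers":-1},{"dp":[0,0,0.02],"delta_rot":[0,0,0],"fingers":-1},{"dp":[0,0,0],"delta_rot":[0,0,0],"fingers":-1},{"dp":[0,0,0],"delta_rot":[0,0,0],"fingers":-1}]'
python3 - <<'E'
from h import *
plan([.433,.032,.2035])
p,d=manip.snapshot("scene");A=cloud(d,manip.camera_model("scene")).reshape(-1,3)
k=A[np.isfinite(A[:,0])&(np.hypot(A[:,0]-.42,A[:,1]-.03)<.045)&(A[:,2]>.012)&(A[:,2]<.13)];print(len(k),np.percentile(k[:,2],[1,5,20]).round(4),k.mean(0).round(3))
E
```

```text
t: 25.82
tcp_pos: [0.429, 0.0342, 0.3521]
tool_rot: [-0.133, 0.991, 0.0, 0.0]
force: [1.2, -1.5, -1.5]
finger_gap: 0.364
gripper_force: 79.8
t: 26.65
tcp_pos: [0.4294, 0.0317, 0.2169]
tool_rot: [-0.132, 0.991, -0.0, -0.0]
force: [-0.2, 0.1, -2.7]
finger_gap: 0.368
gripper_force: 79.8
t 26.65 turn [0. 0. 0.] minrows 0.0 | dp [-0.0071 -0.0013  0.0268] minrows 0.3
778 [0.0155 0.0229 0.0415] [0.405 0.016 0.077]
```

```bash
python3 -m crank '[{"dp":[-0.005,0,0.008],"delta_rot":[0,0,0],"fingers":-1},{"dp":[0,0,0.006],"delta_rot":[0,0,0],"fingers":-1},{"dp":[0,0,0.004],"delta_rot":[0,0,0],"fingers":-1},{"dp":[0,0,0.002],"delta_rot":[0,0,0],"fingers":-1},{"dp":[0,0,0],"delta_rot":[0,0,0],"fingers":-1},{"dp":[0,0,0],"delta_rot":[0,0,0],"fingers":-1}]'
python3 -m crank '[{"dp":[0,0,0.003],"delta_rot":[0,0,0],"fingers":-1},{"dp":[0,0,0],"delta_rot":[0,0,0],"fingers":-1},{"dp":[0,0,0],"delta_rot":[0,0,0],"fingers":-1}]'
```

```text
t: 27.2
tcp_pos: [0.4317, 0.033, 0.2076]
tool_rot: [-0.133, 0.991, -0.0, 0.001]
force: [0.3, -0.8, -2.5]
finger_gap: 0.365
gripper_force: 79.8
t: 27.45
tcp_pos: [0.4316, 0.033, 0.206]
tool_rot: [-0.133, 0.991, -0.0, 0.0]
force: [-0.2, 0.7, -1.8]
finger_gap: 0.364
gripper_force: 79.8
```

```bash
python3 -m crank '[{"dp":[0,0,0.002],"delta_rot":[0,0,0],"fingers":-1},{"dp":[0,0,0],"delta_rot":[0,0,0],"fingers":-1},{"dp":[0,0,0],"delta_rot":[0,0,0],"fingers":-1}]'
python3 -m crank '[{"dp":[0,0,0.002],"delta_rot":[0,0,0],"fingers":-1},{"dp":[0,0,0],"delta_rot":[0,0,0],"fingers":-1},{"dp":[0,0,0],"delta_rot":[0,0,0],"fingers":-1}]'
```

```text
t: 27.7
tcp_pos: [0.4321, 0.0329, 0.2055]
tool_rot: [-0.133, 0.991, -0.001, 0.001]
force: [-0.4, -0.4, 5.4]
finger_gap: 0.365
gripper_force: 80.6
t: 27.95
tcp_pos: [0.4325, 0.0328, 0.2054]
tool_rot: [-0.133, 0.991, -0.001, 0.002]
force: [-0.7, -0.0, 14.6]
finger_gap: 0.37
gripper_force: 81.6
```

Firm contact with the tray floor. I'll back off 1 mm, release, retreat and check.

```bash
python3 -m crank '[{"dp":[0,0,-0.002],"delta_rot":[0,0,0],"fingers":-1},{"dp":[0,0,0],"delta_rot":[0,0,0],"fingers":-1},{"dp":[0,0,0],"delta_rot":[0,0,0],"fingers":-0.1},{"dp":[0,0,0],"delta_rot":[0,0,0],"fingers":0.1},{"dp":[0,0,0],"delta_rot":[0,0,0],"fingers":0.5},{"dp":[0,0,0],"delta_rot":[0,0,0],"fingers":1},{"dp":[0,0,0],"delta_rot":[0,0,0],"fingers":1}]'
python3 -m crank '[{"dp":[0,0,-0.03],"delta_rot":[0,0,0],"fingers":1},{"dp":[0,0,-0.06],"delta_rot":[0,0,0],"fingers":1},{"dp":[0,0,-0.06],"delta_rot":[0,0,0],"fingers":1},{"dp":[0,0,-0.06],"delta_rot":[0,0,0],"fingers":1},{"dp":[0,0,-0.03],"delta_rot":[0,0,0],"fingers":1},{"dp":[0,0,0],"delta_rot":[0,0,0],"fingers":1},{"dp":[0,0,0],"delta_rot":[0,0,0],"fingers":1},{"dp":[0,0,0],"delta_rot":[0,0,0],"fingers":1}]'
python3 - <<'E'
from h import *
p,d=manip.snapshot("scene");cv2.imwrite("pics/end.png",cv2.resize(p[150:320,150:490,::-1],None,fx=2,fy=2))
E
```

```text
t: 28.53
tcp_pos: [0.4316, 0.033, 0.2048]
tool_rot: [-0.133, 0.991, -0.0, 0.0]
force: [0.1, 0.5, 0.1]
finger_gap: 0.946
gripper_force: 0.0
t: 29.2
tcp_pos: [0.4308, 0.0332, 0.324]
tool_rot: [-0.133, 0.991, -0.0, -0.001]
force: [0.8, 0.6, -0.1]
finger_gap: 1.002
gripper_force: 0.0
```

View pics/end.png

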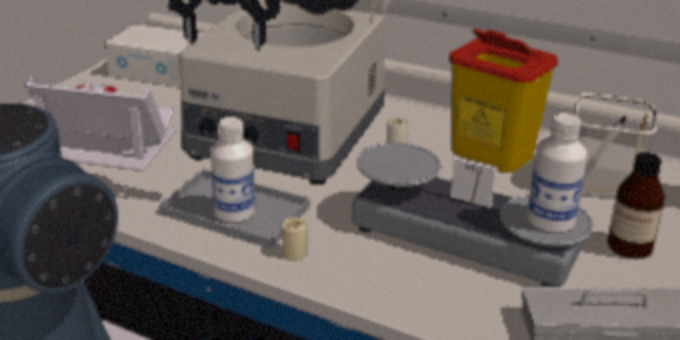

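The heavier bottle stands upright in the tray at (233,175) and the lighter one on the right pan at (557,180). Both tapes are in place and the gripper is clear.

```bash
python3 -c "
from station import manip
print(manip.sign_off())"
```

```text
the job is handed in; nothing more can be done
None
```

The balance went down on the left, so the heavier bottle now stands upright in the tray, the lighter one stands on the right pan, and the job was handed in at about 29 s with nothing else disturbed in the final picture.

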